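# Complete the inking kit and ratchet its tray up to the set height

### The job

The blue-rimmed tray of the ratchet stand needs an inking kit of exactly one ink tin, one ink tube and one gouge, lying or standing properly on its floor; it already holds one of them, so add only the two missing kinds from the bench and leave the spares on the bench. Then raise the loaded tray by the handle on the column, click by click, and let it rest in the first notch where its yellow pointer is level with or just above the red rider on the scale, less than one click too high. Leave the rider where it is set, and do not knock over or push away the jar, solvent can or roll of tape.

Things in the scene. Friction and masses are not known exactly. Their poses are not given: they have to be found in the camera images.
- handle (a point): Middle of the black lift handle on the bracket joined to the toothed column, 41 mm in front of it: an upright paddle 18 mm thick (x), 60 wide (y), 38 high under a lip 26 thick and 7 high; 24 mm below the lip's top, 25 above the bracket's 5 mm thick, 80 wide edge. Pinch it from above across the 18 mm. Column, handle and tray are one part (0.35 kg) that slides up. Stand axes: x away from the robot at yaw 0, y left, z up.
- tray_floor (a point): Centre of the upper face of the kit tray's 3 mm floor, 149 mm in front of the column (108 mm in front of the handle) (stand -x). Blue rim 3 mm thick, 9 mm above the floor; inside 184 mm (x) by 274 mm (y), undivided. The tray lies on the bench when down. Axes are the stand's. Behind its back rim, at x = +105 mm, stands a bracket 80 mm wide, 126 mm high, with the handle on it.
- pointer (a point): Tip of the yellow pointer that sticks out to the left (+y) of the bracket behind the tray and rises with the tray; it marks the tray's height.
- rider_line (a point): Middle (white line) of the red rider, 26x10 mm, on the upright aluminium scale behind the tray, left of the column: the height wanted for the pointer. Black ticks 12 mm apart stand at the pointer's notch heights, the lowest at its height with the tray down. The rider slides with 3 N of friction: do not move it.
- riser (a joint): Height of column, handle and tray above the lowest position, m (0 tray on the bench, at most 0.087). The pawl clicks under a new tooth at each 0.012 (0.012, 0.024 ... 0.084): raised a few mm past a notch and let go, the column settles back on that notch. Lifting takes the loaded part's weight plus up to about 6 N at each tooth. It goes down only while the pawl is pulled out.
- pawl (a joint): Travel of the sprung brass pawl with its round pull knob (16 mm across, behind the column) away from the column, m: 0 sprung in, about 0.005 as it rides over a tooth; pulled beyond 0.006 it frees the column, which then drops.
- tin_a_mid (a point): Round ink tin with red and yellow splashes and dark lid, 70 mm across (68 mm at the body), 61 mm high, 0.32 kg. This point is its centre, half-way up; z up along its axis. Own mass may differ by a third.
- tin_b_mid (a point): Round ink tin with pink and green splashes and grey lid, 71 mm across (68 mm at the body), 51 mm high, 0.32 kg. This point is its centre, half-way up; z up along its axis. Own mass may differ by a third.
- tube_a_mid (a point): Aluminium ink tube with red and green smears and grey cap, lying flat, 134x43x30 mm, 0.14 kg. Own x runs along it from the flat tail to the cap. This point is half-way up, on the middle line, about the centre of mass (57 mm from the tail end of tube_a, 62 mm from that of tube_b). Pinch it here across y. Own mass may differ by a third.
- tube_b_mid (a point): Aluminium ink tube with many-coloured smears and dark cap, lying flat, 144x48x33 mm, 0.14 kg. Own x runs along it from the flat tail to the cap. This point is half-way up, on the middle line, about the centre of mass (57 mm from the tail end of tube_a, 62 mm from that of tube_b). Pinch it here across y. Own mass may differ by a third.
- gouge_a_mid (a point): Lino gouge with orange-brown mushroom handle, lying, 108x25x19 mm, 45 g. Own x runs along it from the handle to the blade. This point is the middle of the handle (52 mm long, 24 mm wide), half-way up, 26 mm from the handle's end. Pinch it here across y. Own mass may differ by a third.
- gouge_b_mid (a point): Lino gouge with blue mushroom handle, lying, 108x25x19 mm, 45 g. Own x runs along it from the handle to the blade. This point is the middle of the handle (52 mm long, 24 mm wide), half-way up, 26 mm from the handle's end. Pinch it here across y. Own mass may differ by a third.
- jar_mid (a point): Bystander: open round glass jar of purple thinned ink, 66 mm across, 82 mm high; this point is its centre.
- can_mid (a point): Bystander: red oblong solvent can with black cap, standing, 40x66x144 mm; this point is its centre.
- tape_mid (a point): Bystander: roll of masking tape lying flat, 104 mm across, 25 mm high; this point is its centre.

How it is judged:
By the outcome, as a careful person would: the job done as asked, in the order asked, and still so for the second after the job is handed in, with the robot touching nothing.
It also fails if it takes over 72 s, if anything falls off the work surface, if the arm or the gripper's body presses on something with over 40 N, if the wrist force passes 120 N, or if a joint passes its speed limit or range.

### The arm

A 7-joint arm with a two-finger parallel gripper is mounted at the origin on a cart in front of the work surface, level with it; the furniture and walls round the work are solid. World frame = base frame: x ahead of the robot, y to its left, z up, the work surface at z = 0. Lengths are in m, angles in degrees, forces in N, time in s.
With the tool pointing down it reaches from about 0.425 to 0.875 m from the base axis. Payload 4.7 kg.
Tool frame: the origin (TCP) lies at the centre of the arm's flange, where the gripper is bolted on; the fingertips stand 182 mm ahead of it and the grasp point (between the pads) lies 164 mm ahead of it; z points along the fingers, x is the direction in which the jaws open and shut, and the axes are right-handed (so a half turn about z gives the same grasp; the last joint's range is limited). The gripper opens to 87 mm and grips with 3 to 60 N. Pads are 19 mm wide; open, the fingers measure 117 mm over their backs; the gripper's body (75 mm by 190 mm) begins 51 mm behind the grasp point.
Start: joints at [-70.411, 18.392, -4.016, 83.108, 1.295, 78.541, -3.26], TCP at [0.209, 0.615, 0.405] pointing down, gripper open.
Joint ranges: [-163.93, 163.93], [-17.29, 119.83], [-79.2, 71.16], [3.27, 140.29], [-89.18, 269.18], [5.43, 117.66], [-154.24, 154.24]. Speed limits (degrees/s): [147.25, 147.25, 180, 180, 180, 180, 180].

### API

Orientations are given as [roll, pitch, yaw] about the fixed x, y, z axes, in that order (R = Rz(yaw) Ry(pitch) Rx(roll)).
In Python, from cell import env gives the robot as it stands. The module is installed in compiled form; this text tells all that it offers.
- The arm moves only by the tool carry_out, never from a script. Its argument "increments" is a list of rows, each a list of 5 numbers: the shift along the world's x, y, z in m, then the turn about the world's z in degrees, then the gripper's target within -1 to 1 (shut at 1, half-way at 0, fully open at -1). In form: [[dx, dy, dz, spin, jaw], ...]. A call has 1 to 20 rows; each row is the pose to reach, as a shift and turn from the pose commanded when the call began; what a row does not reach only later rows make up. A row lasts 1/10 s, in which the tool goes at most 50 mm and 8.59 degrees, less where a joint would pass 70% of its speed; a pose out of reach is approached as far as the arm can. A call with a gripper value outside its range is refused whole. The fingers move at their own pace and stop on an object; "grip_force" is the grip in N (left out, the last holds). Time passes only in rows, so rows that repeat a pose let the fingers close. It gives the time, the measured TCP pose, the force and the opening at its end, in the units of the state.
- env.get_obs(): the state, without advancing time (a new reading comes with each control period).
- env.read_camera(name): name is "side" or "top" or "wrist"; returns (picture, depth): 400x640x3 uint8, red, green, blue; 400x640 float32, m along the optical axis (not along the pixel's ray), 0 where there is no reading.
- env.get_calibration(name): a dict with "K" (3x3 intrinsics, pixels), "camera_from_world" (4x4, takes a point from world to camera coordinates); the wrist camera has in their place "T_tool_cam" (4x4, takes a point from camera to tool coordinates, whose origin is the TCP and whose axes are the tool frame's). Camera axes: x right, y down, z forward; pixel columns grow to the right and rows downward; lengths in m; the calibration is good to about 2 mm. The wrist camera is an equidistant fisheye: a pixel r from the principal point sees the ray r / f radians off the axis. A picture is of the moment at which its call begins: read the wrist's pose just before it. get_calibration takes no time and is no camera call.
- env.sign_off(): hands the job in, once; it reports no verdict.
The state is a dict: "time_s": time; "qpos": joint angles; "joint_velocities": joint speeds; "effort": joint torques, N m; "tool_pos": TCP position; "tool_rot": TCP orientation; "force": force on the tool from outside, world axes, zero at the start; "wrist_torque": the same for the moment, N m; "grip_width": finger opening in m.
Only numpy, scipy, OpenCV 4.12 (cv2) and the standard library are available. Lean on these libraries where they do the work, as an engineer would, in place of code of your own. Each camera call takes 0.05 s, during which the arm holds its last target.

## Working session

There is one attempt and no reset: what is moved stays moved. The work goes in short steps, Python scripts to look and compute and a tool call to move; the robot and the scene stay as the last step left them, time stands still between calls to the robot, and variables do not carry over. Pictures are saved under pics/ and viewed, and the job is handed in when it is done.

Besides the shell and the picture viewer there is one more tool, called after "Call:" as name([rows], argument=value, ...), one row to a line, values as JSON. carry_out: Moves the arm, as the interface text tells. Its arguments: {"type":"object","properties":{"increments":{"type":"array"},"grip_force":{"type":"number"}},"required":["increments"]}

```bash
mkdir -p pics
cat > h.py <<'E'
import numpy as np,cv2,pickle
from cell import env
E
python3 - <<'E'
from h import *
o=env.get_obs();print(o)
for n in ["side","top","wrist"]:
    p,d=env.read_camera(n); c=env.get_calibration(n)
    cv2.imwrite(f"pics/{n}0.png",p[:,:,::-1]); np.savez(f"{n}0.npz",p=p,d=d,**{k:np.array(v) for k,v in c.items()})
    print(n,{k:np.round(np.array(v),4).tolist() for k,v in c.items()})
E
```

```text
{'time_s': 0.0, 'qpos': array([-70.41096691,  18.4399297 ,  -4.01516409,  83.17286689,
         1.29521107,  78.54179841,  -3.25953023]), 'joint_velocities': array([-0.01799631,  0.07959792,  0.07284924,  0.01479458, -0.04399421,
        0.09343575,  0.0224514 ]), 'effort': array([-8.50683500e-05, -4.91277266e+01, -4.03877953e-01, -3.12524557e+01,
       -6.39783195e-02,  4.38311999e-02,  1.76490903e-04]), 'tool_pos': array([0.20924222, 0.61519246, 0.40366911]), 'tool_rot': array([1.79993976e+02, 1.09342930e-01, 7.12208290e+01]), 'force': array([ 0.08117643, -0.80448651, -0.01154668]), 'wrist_torque': array([-0.01622131,  0.01700698,  0.00742524]), 'grip_width': 0.08700343284609315}
side {'K': [[503.6217, 0.0, 312.7753], [0.0, 503.6217, 199.6351], [0.0, 0.0, 1.0]], 'camera_from_world': [[-0.9438, -0.3306, 0.0052, 0.5442], [-0.2005, 0.5598, -0.804, 0.2096], [0.2629, -0.7598, -0.5946, 1.1764], [0.0, 0.0, 0.0, 1.0]]}
top {'K': [[416.7987, 0.0, 321.4452], [0.0, 416.7987, 202.1934], [0.0, 0.0, 1.0]], 'camera_from_world': [[0.3866, -0.9222, 0.002, -0.2135], [-0.9014, -0.3783, -0.2106, 0.5503], [0.195, 0.0796, -0.9776, 1.3267], [0.0, 0.0, 0.0, 1.0]]}
wrist {'K': [[309.7069, 0.0, 315.6714], [0.0, 309.7069, 201.4624], [0.0, 0.0, 1.0]], 'T_tool_cam': [[1.0, -0.0008, -0.0003, 0.0003], [0.0009, 0.9537, 0.3007, -0.0826], [0.0, -0.3007, 0.9537, 0.0198], [0.0, 0.0, 0.0, 1.0]]}
```

View pics/top0.png

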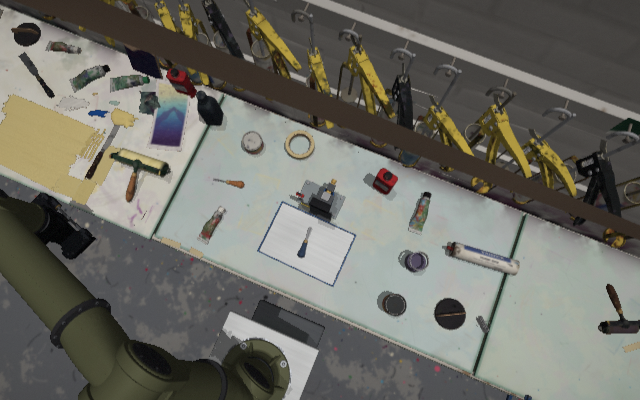

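View pics/side0.png

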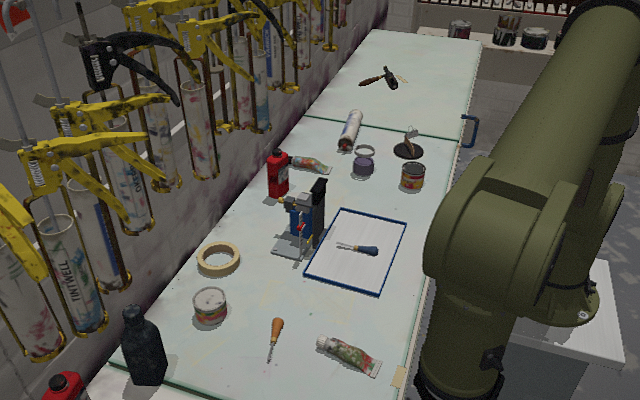

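View pics/wrist0.png

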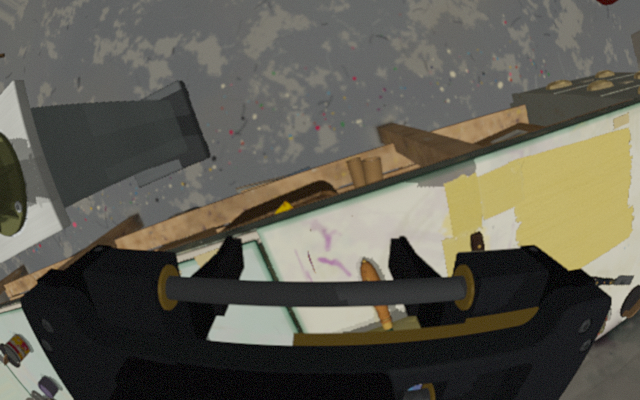

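Top view: the tray at (306,243) already holds the blue gouge. Grey-lid tin is at (252,142), dark-lid tin at (392,302), and tubes at (212,222) and (422,210). The tape is at (299,145), can at (384,180) and jar at (413,260). So a tin and a tube are missing.

```bash
cat >> h.py <<'E'
def cloud(f):
    z=np.load(f);p,d,K,T=z['p'],z['d'],z['K'],z['camera_from_world']
    v,u=np.mgrid[:400,:640]
    P=np.stack([(u-K[0,2])/K[0,0]*d,(v-K[1,2])/K[1,1]*d,d],-1)
    W=(P-T[:3,3])@T[:3,:3]
    W[d==0]=np.nan
    return p,W
E
python3 - <<'E'
from h import *
p,W=cloud('top0.npz')
for n,(u,v) in dict(tinb=(252,142),tape=(299,145),can=(384,180),tubea=(212,222),tubeb=(422,210),jar=(413,260),tina=(392,302),gb=(302,250),handle=(318,208),table=(250,190)).items(): print(n,W[v,u].round(3))
# object components above the table
Z=W[:,:,2]
m=((Z>0.010)&(Z<0.16)&(W[:,:,0]>0.35)&(W[:,:,0]<0.95)&(abs(W[:,:,1])<0.6)).astype(np.uint8)
n,l,s,c=cv2.connectedComponentsWithStats(m)
for i in range(1,n):
    if s[i,4]>25:
        q=W[l==i]; (r)=cv2.minAreaRect(q[:,:2].astype(np.float32)*1000)
        print(i,s[i,4],c[i].round(),'z',np.percentile(q[:,2],[5,50,98]).round(3),'rect',np.round(r[0],0),np.round(r[1],0),round(r[2],1),'top mean',q[q[:,2]>np.percentile(q[:,2],98)-0.006].mean(0).round(4))
for n in['top','side']:
    im=cv2.imread(f'pics/{n}0.png')
    cr=im[110:340,180:480] if n=='top' else im[130:390,180:480]
    cv2.imwrite(f'pics/{n}0c.png',cv2.resize(cr,None,fx=2.3,fy=2.3,interpolation=cv2.INTER_CUBIC))
E
```

```text
tinb [0.697 0.322 0.045]
tape [ 0.764  0.176 -0.   ]
can [ 0.722 -0.146  0.124]
tubea [0.391 0.332 0.027]
tubeb [ 0.702 -0.305  0.032]
jar [ 0.531 -0.334  0.04 ]
tina [ 0.379 -0.315  0.057]
gb [0.422 0.016 0.02 ]
handle [0.546 0.009 0.179]
table [ 0.546  0.268 -0.002]
1 709 [270. 104.] z [0.014 0.047 0.091] rect [850. 340.] [  8. 347.] 0.0 top mean [0.8491 0.2789 0.0891]
2 528 [210. 111.] z [0.02  0.101 0.157] rect [736. 497.] [59. 60.] 16.2 top mean [0.733  0.4909 0.1575]
16 622 [362. 140.] z [0.015 0.046 0.099] rect [849. -16.] [294.   9.] 89.3 top mean [ 0.8484 -0.0417  0.098 ]
21 381 [252. 142.] z [0.02  0.046 0.054] rect [699. 324.] [69. 69.] 17.1 top mean [0.7    0.3233 0.0501]
22 350 [299. 144.] z [0.013 0.023 0.03 ] rect [761. 173.] [104.  98.] 22.8 top mean [0.7546 0.1677 0.0268]
32 542 [444. 172.] z [0.015 0.056 0.107] rect [ 849. -330.] [  7. 199.] 0.1 top mean [ 0.8488 -0.3398  0.1049]
35 243 [159. 168.] z [0.023 0.049 0.072] rect [491. 573.] [52. 53.] 0.4 top mean [0.4748 0.5712 0.0692]
38 413 [385. 181.] z [0.023 0.122 0.146] rect [ 735. -151.] [66. 43.] 74.3 top mean [
[... 629 characters left out ...]
2.] 88.2 top mean [ 0.7142 -0.3081  0.0331]
72 281 [214. 221.] z [0.015 0.025 0.033] rect [400. 333.] [ 37. 103.] 82.5 top mean [0.3974 0.3293 0.0303]
98 126 [304. 246.] z [0.011 0.016 0.024] rect [451.  21.] [107.  24.] 8.6 top mean [0.4165 0.0151 0.0212]
125 789 [475. 256.] z [0.028 0.046 0.054] rect [ 626. -513.] [ 50. 177.] 5.8 top mean [ 0.6263 -0.5218  0.0506]
134 383 [416. 262.] z [0.024 0.04  0.083] rect [ 530. -343.] [63. 63.] 62.9 top mean [ 0.5316 -0.3448  0.0809]
173 389 [395. 304.] z [0.035 0.057 0.063] rect [ 380. -326.] [59. 68.] 1.7 top mean [ 0.3784 -0.3248  0.0594]
175 449 [450. 314.] z [0.01  0.013 0.04 ] rect [ 420. -510.] [92. 90.] 55.5 top mean [ 0.4201 -0.5124  0.0393]
```

View pics/top0c.png

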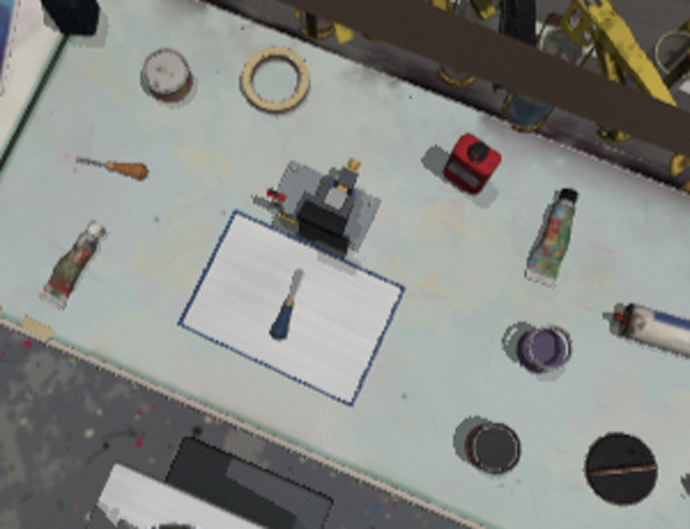

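View pics/side0c.png

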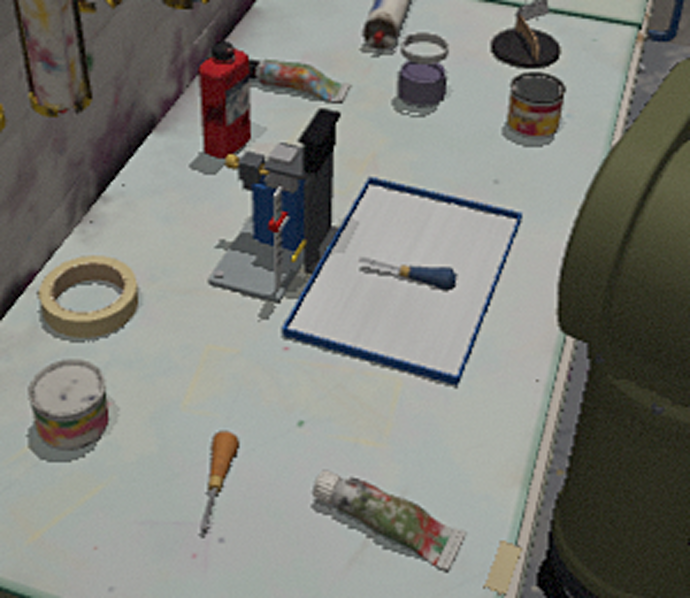

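Run:
```python
from h import *
p,W=cloud('top0.npz'); hsv=cv2.cvtColor(p,cv2.COLOR_RGB2HSV)
z=np.load('top0.npz');K,T=z['K'],z['camera_from_world']
def ray(u,v,h):
    d=T[:3,:3].T@np.array([(u-K[0,2])/K[0,0],(v-K[1,2])/K[1,1],1]);o=-T[:3,:3].T@T[:3,3]
    return o+d*(h-o[2])/d[2]
m=cv2.inRange(hsv,(105,90,40),(125,255,200)); mm=np.zeros_like(m); mm[195:290,250:362]=m[195:290,250:362]
n,l,s,c=cv2.connectedComponentsWithStats(mm,connectivity=8)
i=1+np.argmax(s[1:,2]*s[1:,3]); ys,xs=np.where(l==i); print(s[i])
q=np.array([ray(u,v,.012)[:2] for u,v in zip(xs,ys)]).astype(np.float32)
print('tray',cv2.minAreaRect(q*1000))
cor=[((a/2.3)+180,(b/2.3)+110) for a,b in[(237,211),(405,288),(352,405),(180,324)]]
C=np.array([ray(u,v,.012) for u,v in cor]);print(C.round(3).tolist(),C.mean(0))
# tube a
Z=W[:,:,2]
for (u0,u1,v0,v1) in[(190,235,195,250),(400,440,180,240)]:
    sub=np.zeros_like(Z,bool); sub[v0:v1,u0:u1]=True
    sat=(hsv[:,:,1]>60)|(Z>0.008)
    q=W[sub&(Z>0.008)][:,:2]
    cn=q.mean(0); U,S,Vt=np.linalg.svd(q-cn); t=(q-cn)@Vt[0]; 
    print('tube',cn,Vt[0],np.degrees(np.arctan2(Vt[0][1],Vt[0][0])),t.min(),t.max())
    for a in np.linspace(t.min(),t.max(),9)[:-1]:
        k=abs(t-a-0.006)<0.008; w=(q-cn)@Vt[1]; zz=W[sub&(Z>0.008)][:,2]; print(round(a,3),w[k].min().round(3),w[k].max().round(3),zz[k].max().round(3))
# side: rider / pointer
p,W=cloud('side0.npz'); hsv=cv2.cvtColor(p,cv2.COLOR_RGB2HSV)
sub=np.zeros((400,640),np.uint8); sub[180:270,265:340]=1
for nm,m in dict(red=cv2.inRange(hsv,(0,130,80),(8,255,255))|cv2.inRange(hsv,(172,130,80),(180,255,255)),yel=cv2.inRange(hsv,(18,120,90),(35,255,255))).items():
    n,l,s,c=cv2.connectedComponentsWithStats(m*sub)
    for i in range(1,n):
        if s[i,4]>3: q=W[l==i]; print(nm,s[i],c[i],np.nanmedian(q,0).round(4),np.nanmin(q,0).round(3),np.nanmax(q,0).round(3))
im=cv2.imread('pics/side0.png')[170:270,260:350]
cv2.imwrite('pics/scale0.png',cv2.resize(im,None,fx=6.5,fy=6,interpolation=cv2.INTER_CUBIC))
```

```text
[258 221  15  31  31]
tray ((418.9029235839844, 151.1654815673828), (109.87361907958984, 5.872377395629883), 0.07936154305934906)
[[0.55, 0.142, 0.012], [0.539, -0.132, 0.012], [0.353, -0.125, 0.012], [0.363, 0.151, 0.012]] [0.45147503 0.00889782 0.012     ]
tube [0.39051604 0.33003624] [-0.98776305  0.15596203] 171.02740486586828 -0.07565250701428222 0.07372294634678737
-0.076 -0.018 0.015 0.009
-0.057 -0.015 0.01 0.033
-0.038 -0.015 0.062 0.036
-0.02 -0.014 0.014 0.035
-0.001 -0.018 0.014 0.035
0.018 -0.059 0.013 0.035
0.036 -0.019 0.08 0.028
0.055 -0.013 0.044 0.01
tube [ 0.69960107 -0.30571418] [-0.99971576 -0.023841  ] -178.63388204491088 -0.10662088364893624 0.0896068265364339
-0.107 0.03 0.03 0.008
-0.082 -0.011 0.012 0.03
-0.058 -0.015 0.012 0.034
-0.033 -0.017 0.019 0.037
-0.009 -0.016 0.023 0.037
0.016 -0.043 0.027 0.036
0.041 -0.029 0.022 0.02
0.065 -0.02 0.017 0.012
red [269 184  10  15  85] [274.2        189.85882353] [ 0.7338 -0.1185  0.032 ] [ 0.724 -0.125  0.002] [ 0.753 -0.111  0.049]
red [288 184   1   4   4] [288.  185.5] [ 0.7124 -0.1672  0.0184] [ 0.711 -0.172  0.009] [ 0.715 -0.165  0.025]
red [297 222   8   9  33] [300.09090909 226.03030303] [0.5749 0.0963 0.1041] [0.572 0.076 0.096] [0.584 0.105 0.109]
yel [278 197   6   6  24] [280.29166667 199.33333333] [0.6624 0.0093 0.1037] [0.651 0.001 0.098] [0.668 0.018 0.109]
yel [293 203   4   3   8] [294.25 204.25] [0.622  0.014  0.0995] [0.61  0.008 0.097] [0.626 0.031 0.118]
yel [307 235   6   9  19] [309.10526316 239.        ] [0.5627 0.0666 0.0468] [0.561 0.046 0.012] [0.573 0.082 0.05 ]
```

View pics/scale0.png

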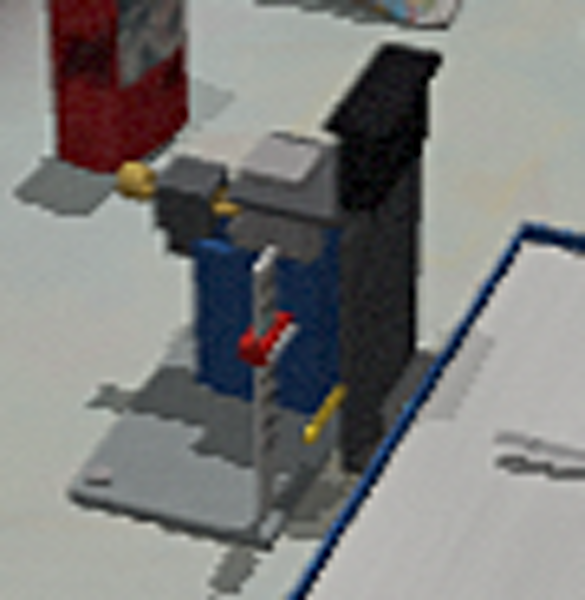

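Call:
carry_out([
  [0.185, -0.285, -0.06, 10, -1],
  [0.185, -0.285, -0.06, 10, -1],
  [0.185, -0.285, -0.06, 10, -1],
  [0.185, -0.285, -0.06, 10, -1],
  [0.185, -0.285, -0.06, 10, -1],
  [0.185, -0.285, -0.06, 10, -1],
  [0.185, -0.285, -0.06, 10, -1],
  [0.185, -0.285, -0.06, 10, -1],
  [0.185, -0.285, -0.06, 10, -1],
  [0.185, -0.285, -0.06, 10, -1],
], grip_force=20)

```text
time_s: 1.15
tool_pos: [0.3936, 0.3315, 0.3449]
tool_rot: [-180.0, -0.0, 81.3]
force: [-0.7, 1.6, 0.1]
grip_width: 0.0873
```

```bash
cat >> h.py <<'E'
from scipy.spatial.transform import Rotation as Rn
def shot(n,tag):
    o=env.get_obs(); p,d=env.read_camera(n); c=env.get_calibration(n)
    cv2.imwrite(f"pics/{n}{tag}.png",p[:,:,::-1])
    np.savez(f"{n}{tag}.npz",p=p,d=d,tp=o['tool_pos'],tr=o['tool_rot'],**{k:np.array(v) for k,v in c.items()})
    print(o['time_s'],o['tool_pos'].round(4),o['tool_rot'].round(2),o['force'].round(2),o['grip_width'])
    return p,d
def wtf(f):
    z=np.load(f);T=np.eye(4);T[:3,:3]=Rn.from_euler('xyz',z['tr'],degrees=True).as_matrix();T[:3,3]=z['tp']
    return z['p'],z['d'],z['K'],T@z['T_tool_cam']
def wcloud(f):
    p,d,K,T=wtf(f); v,u=np.mgrid[:400,:640]
    x=u-K[0,2];y=v-K[1,2];r=np.hypot(x,y)+1e-9;th=r/K[0,0]
    t=np.tan(th); P=np.stack([x/r*t*d,y/r*t*d,d],-1)
    W=P@T[:3,:3].T+T[:3,3]; W[d==0]=np.nan
    return p,W
def wray(f,u,v,h=None):
    p,d,K,T=wtf(f);x=u-K[0,2];y=v-K[1,2];r=np.hypot(x,y)+1e-9;th=r/K[0,0]
    dr=T[:3,:3]@np.array([x/r*np.sin(th),y/r*np.sin(th),np.cos(th)])
    return T[:3,3]+dr*((h-T[2,3])/dr[2]) if h is not None else (T[:3,3],dr)
E
python3 -c "
from h import *
shot('wrist',1)"
```

```text
1.15 [0.3936 0.3315 0.3449] [-1.7998e+02 -4.0000e-02  8.1320e+01] [-0.7   1.6   0.14] 0.08730915398623378
```

View pics/wrist1.png

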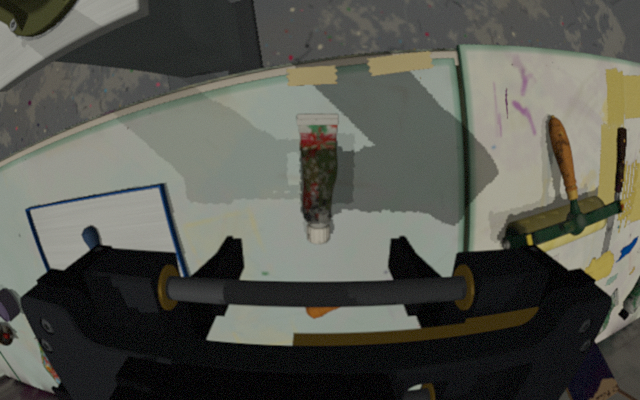

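Wrist view: the tube lies with its tail end at (318,115) and cap end at (318,243), midline near u≈318.

Run:
```python
from h import *
f='wrist1.npz'
a=wray(f,318,115,.004);b=wray(f,318,243,.012);print(a,b,np.linalg.norm((a-b)[:2]),np.degrees(np.arctan2(*(b-a)[[1,0]])))
d=(b-a)/np.linalg.norm((b-a)[:2]);print('mid',a+d*.057)
p,W=wcloud(f);Z=W[:,:,2];Zs=Z[110:245,290:345];s=W[110:245,290:345]
q=s[(Zs>.01)&(Zs<.05)];r=cv2.minAreaRect(q[:,:2].astype(np.float32)*1000);print(r,q[:,2].max(), W[200,250])
t=(q[:,:2]-a[:2])@d[:2];w=(q[:,:2]-a[:2])@np.array([-d[1],d[0]])
for c in np.arange(.02,.13,.015):
    k=abs(t-c)<.006;print(c.round(3),w[k].min().round(4),w[k].max().round(4),q[k,2].max().round(3))
```

```text
[0.32055553 0.3454592  0.004     ] [0.45775788 0.32458466 0.012     ] 0.1387812289475043 -8.650878361731102
mid [0.37690706 0.33688564 0.00728575]
((396.6393127441406, 334.11712646484375), (36.735137939453125, 113.34720611572266), 81.76791381835938) 0.03239415228422199 [0.40020635 0.2568028  0.00046207]
0.02 -0.0163 0.0162 0.014
0.035 -0.0185 0.0183 0.025
0.05 -0.0172 0.018 0.031
0.065 -0.0157 0.0183 0.031
0.08 -0.0158 0.0146 0.032
0.095 -0.0158 0.0135 0.032
0.11 -0.0159 0.0137 0.032
0.125 -0.0131 0.0119 0.03
```

Call:
carry_out([
  [-0.014, 0.005, -0.03, 0, -1],
  [-0.014, 0.005, -0.07, 0, -1],
  [-0.014, 0.005, -0.11, 0, -1],
  [-0.014, 0.005, -0.14, 0, -1],
  [-0.014, 0.005, -0.158, 0, -1],
  [-0.014, 0.005, -0.158, 0, -1],
  [-0.014, 0.005, -0.158, 0, -1],
  [-0.014, 0.005, -0.158, 0, 0.6],
  [-0.014, 0.005, -0.158, 0, 0.6],
  [-0.014, 0.005, -0.158, 0, 0.6],
  [-0.014, 0.005, -0.158, 0, 0.6],
  [-0.014, 0.005, -0.158, 0, 0.6],
  [-0.014, 0.005, -0.158, 0, 0.6],
], grip_force=20)

```text
time_s: 2.5
tool_pos: [0.3803, 0.3353, 0.1869]
tool_rot: [180.0, -0.0, 81.2]
force: [0.4, 0.5, -0.1]
grip_width: 0.0467
```

Call:
carry_out([
  [0, 0, 0, 0, 0.7],
  [0, 0, 0, 0, 0.7],
  [0, 0, 0, 0, 0.7],
  [0, 0, 0, 0, 0.7],
  [0, 0, 0.02, 0, 0.7],
  [0, 0, 0.05, 0, 0.7],
  [0, 0, 0.09, 0, 0.7],
])

```text
time_s: 3.2
tool_pos: [0.3794, 0.3345, 0.2758]
tool_rot: [-179.8, 0.2, 81.2]
force: [0.7, 0.4, -1.1]
grip_width: 0.037
```

Call:
carry_out([
  [0.015, -0.05, 0.01, 2, 0.7],
  [0.027, -0.1, 0.01, 4, 0.7],
  [0.04, -0.15, 0.01, 6.5, 0.7],
  [0.053, -0.195, 0.0, 6.5, 0.7],
  [0.065, -0.24, 0.0, 6.5, 0.7],
  [0.065, -0.24, 0.0, 6.5, 0.7],
  [0.065, -0.24, 0.0, 6.5, 0.7],
  [0.065, -0.24, 0.0, 6.5, 0.7],
])

```text
time_s: 4.0
tool_pos: [0.445, 0.0965, 0.2766]
tool_rot: [-180.0, -0.0, 87.8]
force: [0.3, -0.3, -1.2]
grip_width: 0.0366
```

```bash
python3 -c "
from h import *
shot('wrist',2);shot('top',2)
cv2.imwrite('pics/top2c.png',cv2.resize(cv2.imread('pics/top2.png')[110:340,180:480],None,fx=2.3,fy=2.3))"
```

```text
4.0 [0.445  0.0965 0.2766] [-1.7997e+02 -3.0000e-02  8.7800e+01] [ 0.28 -0.31 -1.15] 0.0366201727335937
4.05 [0.4449 0.0968 0.2767] [-1.7998e+02 -2.0000e-02  8.7860e+01] [ 0.    0.7  -1.74] 0.036628500844835085
```

View pics/wrist2.png

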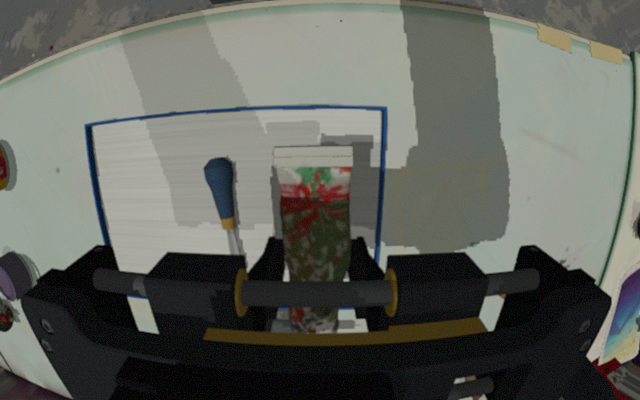

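Wrist view: tray front corners at (88,125) and (386,107); the held tube is between gouge (220,190) and left rim (382,180).

Run:
```python
from h import *
f='wrist2.npz'
a=wray(f,88,125,.012);b=wray(f,386,107,.012);print(a,b,np.linalg.norm(a-b),np.degrees(np.arctan2(*(b-a)[[0,1]])))
y=(b-a)/np.linalg.norm(b-a);x=np.array([y[1],-y[0],0]);print('centre',(a+b)/2+x*.095)
print('gouge r',wray(f,232,180,.012),wray(f,216,158,.012))
```

```text
[ 0.35453224 -0.11710315  0.012     ] [0.36334529 0.1555455  0.012     ] 0.27279105490920996 1.8513739522917958
centre [0.45388917 0.01615201 0.012     ]
gouge r [0.41801899 0.02799651 0.012     ] [0.39860123 0.0160137  0.012     ]
```

Call:
carry_out([
  [0, 0, -0.03, 0, 0.7],
  [0, 0, -0.055, 0, 0.7],
  [0, 0, -0.072, 0, 0.7],
  [0, 0, -0.08, 0, 0.7],
  [0, 0, -0.086, 0, 0.7],
  [0, 0, -0.086, 0, 0.7],
  [0, 0, -0.086, 0, 0.7],
  [0, 0, -0.086, 0, -0.4],
  [0, 0, -0.086, 0, -0.4],
  [0, 0, -0.086, 0, -0.4],
  [0, 0, -0.086, 0, -0.4],
])

```text
time_s: 5.2
tool_pos: [0.4455, 0.0954, 0.1911]
tool_rot: [180.0, -0.0, 87.7]
force: [-0.2, 0.1, 0.5]
grip_width: 0.0579
```

Call:
carry_out([
  [0, 0, 0.05, 0, -0.4],
  [0, 0, 0.1, 0, -0.4],
  [0, -0.03, 0.14, 0, -1],
  [0, -0.08, 0.16, -8, -1],
  [0, -0.13, 0.16, -16, -1],
  [0, -0.18, 0.16, -24, -1],
  [-0.01, -0.23, 0.16, -32, -1],
  [-0.03, -0.28, 0.16, -40, -1],
  [-0.045, -0.33, 0.16, -43, -1],
  [-0.06, -0.38, 0.16, -43, -1],
  [-0.067, -0.42, 0.16, -43, -1],
  [-0.067, -0.42, 0.16, -43, -1],
  [-0.067, -0.42, 0.16, -43, -1],
  [-0.067, -0.42, 0.16, -43, -1],
])

```text
time_s: 6.6
tool_pos: [0.3789, -0.3233, 0.3505]
tool_rot: [-179.9, -0.0, 44.8]
force: [-0.5, 0.3, 0.4]
grip_width: 0.0871
```

```bash
python3 -c "
from h import *
shot('wrist',3);shot('top',3)
cv2.imwrite('pics/top3c.png',cv2.resize(cv2.imread('pics/top3.png')[110:340,180:480],None,fx=2.3,fy=2.3))"
```

```text
6.6 [ 0.3789 -0.3233  0.3505] [-1.7994e+02 -4.0000e-02  4.4810e+01] [-0.47  0.34  0.44] 0.08713764269217261
6.65 [ 0.3791 -0.323   0.3505] [-1.7995e+02 -4.0000e-02  4.4880e+01] [ 0.37 -0.14  0.46] 0.08699811693564521
```

View pics/wrist3.png

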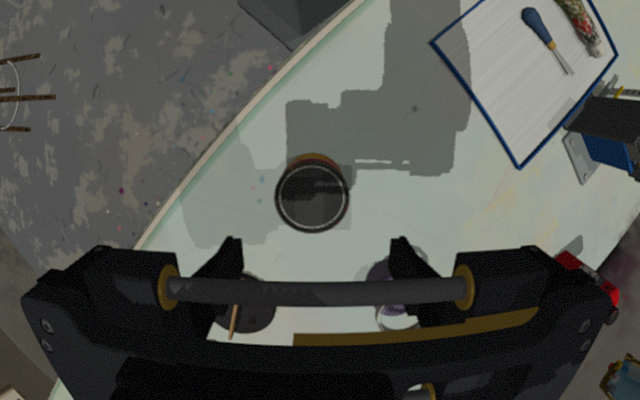

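View pics/top3c.png

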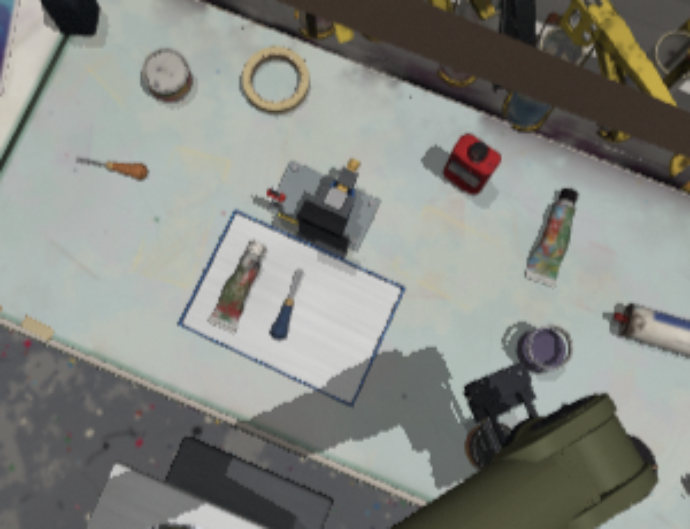

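The tube lies in the tray. In the wrist view the tin lid is a circle about (312,197), radius 36.

Run:
```python
from h import *
f='wrist3.npz'
for e in[(276,197),(348,197),(312,162),(312,233),(312,197)]: print(e,wray(f,*e,.061).round(4))
p,W=wcloud(f);Z=W[:,:,2];s=np.zeros_like(Z,bool);s[150:245,265:360]=1
q=W[s&(Z>.05)&(Z<.075)];print(cv2.minEnclosingCircle(q[:,:2].astype(np.float32)*1000),len(q),np.percentile(q[:,2],50))
```

```text
(276, 197) [ 0.3519 -0.3468  0.061 ]
(348, 197) [ 0.3986 -0.3005  0.061 ]
(312, 162) [ 0.3526 -0.3007  0.061 ]
(312, 233) [ 0.4002 -0.349   0.061 ]
(312, 197) [ 0.3753 -0.3237  0.061 ]
((375.9469909667969, -325.75360107421875), 35.43330001831055) 4342 0.05736620870245879
```

Call:
carry_out([
  [-0.003, -0.002, -0.03, 0, -1],
  [-0.003, -0.002, -0.06, 0, -1],
  [-0.003, -0.002, -0.1, 0, -1],
  [-0.003, -0.002, -0.13, 0, -1],
  [-0.003, -0.002, -0.15, 0, -1],
  [-0.003, -0.002, -0.158, 0, -1],
  [-0.003, -0.002, -0.158, 0, -1],
  [-0.003, -0.002, -0.158, 0, 0.1],
  [-0.003, -0.002, -0.158, 0, 0.1],
  [-0.003, -0.002, -0.158, 0, 0.1],
  [-0.003, -0.002, -0.158, 0, 0.1],
  [-0.003, -0.002, -0.158, 0, 0.1],
  [-0.003, -0.002, -0.158, 0, 0.1],
], grip_force=30)

```text
time_s: 8.0
tool_pos: [0.3758, -0.3268, 0.1937]
tool_rot: [179.9, -0.1, 44.7]
force: [-0.9, 1.1, 5.6]
grip_width: 0.0672
```

Call:
carry_out([
  [0, 0, 0, 0, 0.2],
  [0, 0, 0.01, 0, 0.2],
  [0, 0, 0.04, 0, 0.2],
  [0, 0, 0.08, 0, 0.2],
  [0.015, 0.04, 0.1, 0, 0.2],
  [0.03, 0.085, 0.1, 0, 0.2],
  [0.05, 0.13, 0.1, 0, 0.2],
  [0.06, 0.175, 0.1, 0, 0.2],
  [0.07, 0.215, 0.1, 0, 0.2],
  [0.074, 0.245, 0.08, 0, 0.2],
  [0.074, 0.258, 0.06, 0, 0.2],
  [0.074, 0.258, 0.05, 0, 0.2],
  [0.074, 0.258, 0.05, 0, 0.2],
])

```text
time_s: 9.3
tool_pos: [0.4481, -0.0693, 0.2415]
tool_rot: [-179.9, 0.2, 44.7]
force: [0.5, -0.1, -3.7]
grip_width: 0.0674
```

```bash
python3 -c "
from h import *
shot('wrist',4)"
```

```text
9.3 [ 0.4481 -0.0693  0.2415] [-179.91    0.2    44.7 ] [ 0.49 -0.13 -3.7 ] 0.0673786174272524
```

View pics/wrist4.png

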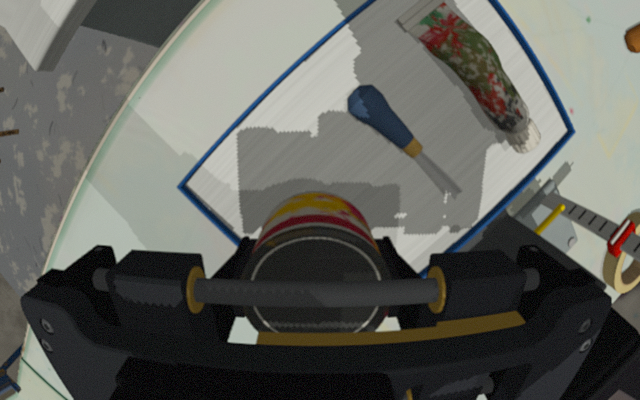

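Call:
carry_out([
  [0, 0, -0.02, 0, 0.2],
  [0, 0, -0.035, 0, 0.2],
  [0, 0, -0.042, 0, 0.2],
  [0, 0, -0.045, 0, 0.2],
  [0, 0, -0.045, 0, 0.2],
  [0, 0, -0.045, 0, 0.2],
])

```text
time_s: 9.95
tool_pos: [0.4498, -0.069, 0.1986]
tool_rot: [179.9, -0.1, 44.7]
force: [0.6, 1.3, -3.5]
grip_width: 0.067
```

Call:
carry_out([
  [0, 0, -0.0015, 0, 0.2],
  [0, 0, -0.0025, 0, 0.2],
  [0, 0, -0.0025, 0, 0.2],
])

```text
time_s: 10.25
tool_pos: [0.4499, -0.0688, 0.1966]
tool_rot: [180.0, -0.1, 44.7]
force: [-3.3, 0.3, 6.6]
grip_width: 0.0671
```

Contact with the floor. Now release, rise and move above the handle, turning to yaw about -2.

Call:
carry_out([
  [0, 0, 0, 0, -1],
  [0, 0, 0, 0, -1],
  [0, 0, 0, 0, -1],
  [0, 0, 0, 0, -1],
  [0, 0, 0.02, 0, -1],
  [0, 0, 0.06, 0, -1],
  [0, 0, 0.11, 0, -1],
  [0, 0, 0.16, -8, -1],
  [0, 0.02, 0.19, -16, -1],
  [0, 0.06, 0.2, -24, -0.2],
  [0, 0.08, 0.2, -32, -0.2],
  [0, 0.08, 0.2, -40, -0.2],
  [0, 0.08, 0.2, -47, -0.2],
  [0, 0.08, 0.2, -47, -0.2],
  [0, 0.08, 0.2, -47, -0.2],
])

```text
time_s: 11.75
tool_pos: [0.4493, 0.0112, 0.3952]
tool_rot: [180.0, 0.0, -2.1]
force: [-0.2, 0.6, 0.2]
grip_width: 0.0539
```

```bash
python3 -c "
from h import *
shot('wrist',5);shot('top',5);shot('side',5)
cv2.imwrite('pics/top5c.png',cv2.resize(cv2.imread('pics/top5.png')[110:340,180:480],None,fx=2.3,fy=2.3))"
```

```text
11.75 [0.4493 0.0112 0.3952] [180.     0.    -2.13] [-0.23  0.61  0.18] 0.05394557963503435
11.8 [0.4493 0.0112 0.3952] [180.     0.    -2.16] [ 0.39 -0.14 -0.15] 0.05310275492741432
11.85 [0.4493 0.0112 0.3952] [ 1.80e+02  1.00e-02 -2.19e+00] [-0.01  0.02 -0.48] 0.05271562793688903
```

View pics/wrist5.png

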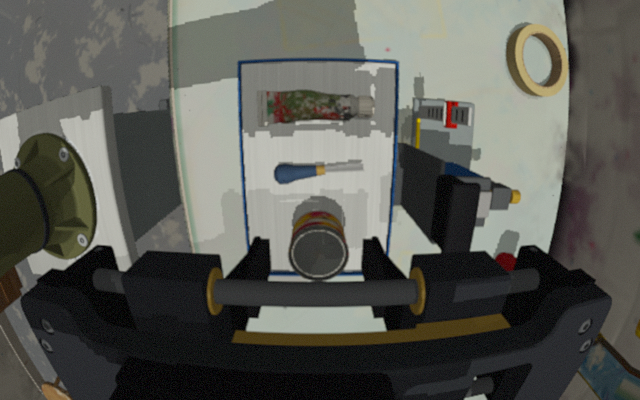

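View pics/side5.png

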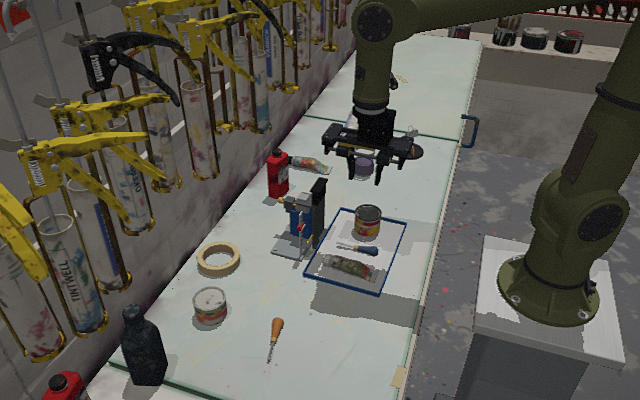

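View pics/top5c.png

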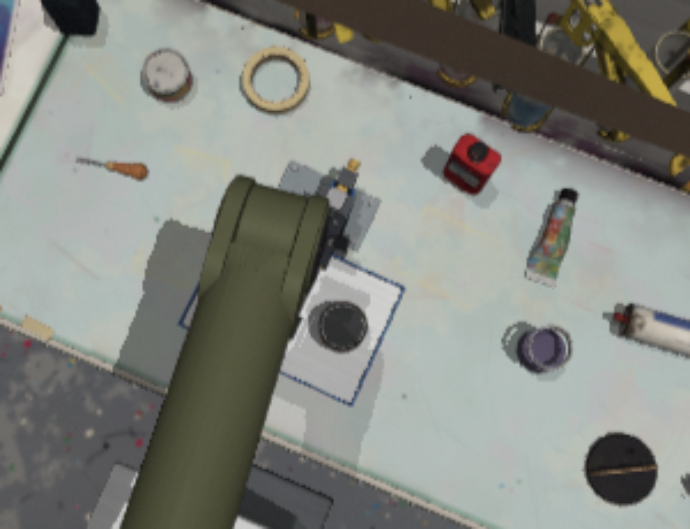

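Tin, gouge and tube are all properly in the tray. Now measure the handle, pointer and rider.

Run:
```python
from h import *
im=cv2.imread('pics/wrist5.png')[85:270,390:540]
cv2.imwrite('pics/w5c.png',cv2.resize(im,None,fx=4,fy=3.2,interpolation=cv2.INTER_CUBIC))
p,W=wcloud('wrist5.npz');hsv=cv2.cvtColor(p,cv2.COLOR_RGB2HSV);Z=W[:,:,2]
s=np.zeros((400,640),bool);s[80:255,395:540]=1
for nm,m in dict(red=cv2.inRange(hsv,(0,130,80),(8,255,255))|cv2.inRange(hsv,(172,130,80),(180,255,255)),yel=cv2.inRange(hsv,(20,140,90),(35,255,255))).items():
    n,l,st,c=cv2.connectedComponentsWithStats((m>0).astype(np.uint8)*s)
    for i in range(1,n):
        if st[i,4]>8: q=W[l==i];print(nm,st[i],c[i].round(1),np.nanmedian(q,0).round(4),np.nanpercentile(q,[5,95],axis=0).round(4).tolist())
q=W[s&(Z>.165)&(Z<.2)];print(len(q),cv2.minAreaRect(q[:,:2].astype(np.float32)*1000),np.median(q[:,2]))
print(np.nanmax(W[80:255,480:530,2]))
p,W=cloud('side5.npz')
q=W[175:240,285:335].reshape(-1,3);q=q[(q[:,2]>.165)];print(len(q),cv2.minAreaRect(q[:,:2].astype(np.float32)*1000),np.median(q[:,2]))
```

```text
red [446 101  12  27 190] [450.3 114.3] [0.5757 0.0885 0.1053] [[0.5724, 0.0769, 0.1037], [0.5818, 0.0997, 0.1069]]
yel [415 118   5  31 116] [417.3 132.7] [0.5627 0.0657 0.0477] [[0.5612, 0.0506, 0.0443], [0.5647, 0.0797, 0.0492]]
yel [510 191  10  12  93] [515.1 196.7] [0.6611 0.0065 0.105 ] [[0.6574, 0.0003, 0.1021], [0.6664, 0.0117, 0.1066]]
2088 ((559.5504760742188, 12.953933715820312), (56.326656341552734, 26.352970123291016), 88.14241790771484) 0.1749576900041109
0.29234818799922546
183 ((560.3470458984375, 11.22768783569336), (65.164794921875, 27.474990844726562), 87.40300750732422) 0.1745682090285819
```

View pics/w5c.png

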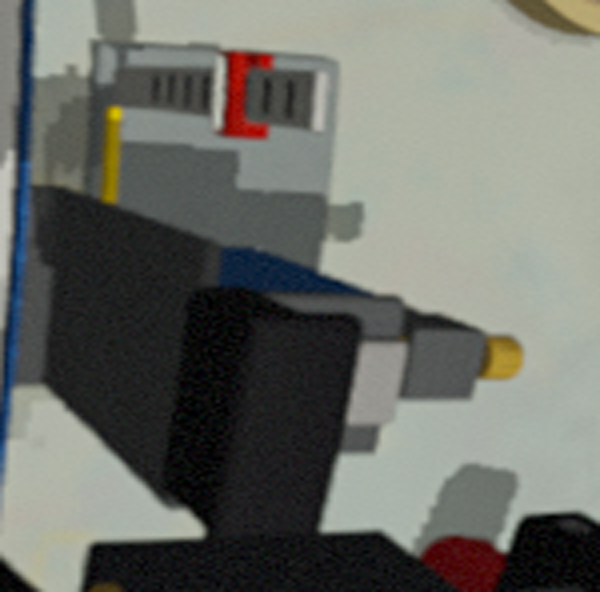

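```bash
python3 - <<'E'
from h import *
f='wrist5.npz'
n=np.array([np.cos(np.radians(-2.1)),np.sin(np.radians(-2.1)),0])
def pl(cu,cv,x0):
    o,d=wray(f,390+cu/4,85+cv/3.2); P0=np.array([x0,.09,0]); return o+d*((P0-o)@n)/(d@n)
for x0 in(.572,.576,.580):
  print(x0,[ (cu,pl(cu,90,x0)[2].round(4)) for cu in(120,155,170,187,204,265,290,320)],'white line @-4mm',pl(219,90,x0-.004).round(4),'red front L/R',pl(226,90,x0-.004)[2].round(4))
p,W=wcloud(f)
for u in range(418,475,2): print(u,(u-390)*4,W[112:115,u].mean(0).round(4),p[113,u])
E
python3 - <<'E'
import sys;sys.path.insert(0,'.')
import cv2
im=cv2.imread('pics/wrist5.png')[95:125,410:480];cv2.imwrite('pics/w5d.png',cv2.resize(im,None,fx=11,fy=11,interpolation=cv2.INTER_NEAREST))
im=cv2.imread('pics/side5.png')[205:265,285:330];cv2.imwrite('pics/s5d.png',cv2.resize(im,None,fx=10,fy=10,interpolation=cv2.INTER_CUBIC))
E
```

```text
0.572 [(120, np.float64(0.0295)), (155, np.float64(0.0584)), (170, np.float64(0.0696)), (187, np.float64(0.0814)), (204, np.float64(0.0924)), (265, np.float64(0.1268)), (290, np.float64(0.139)), (320, np.float64(0.1523))] white line @-4mm [0.568  0.0892 0.1108] red front L/R 0.1147
0.576 [(120, np.float64(0.0179)), (155, np.float64(0.0478)), (170, np.float64(0.0593)), (187, np.float64(0.0715)), (204, np.float64(0.0829)), (265, np.float64(0.1185)), (290, np.float64(0.131)), (320, np.float64(0.1448))] white line @-4mm [0.572  0.089  0.1016] red front L/R 0.1057
0.58 [(120, np.float64(0.0063)), (155, np.float64(0.0372)), (170, np.float64(0.049)), (187, np.float64(0.0616)), (204, np.float64(0.0734)), (265, np.float64(0.1101)), (290, np.float64(0.1231)), (320, np.float64(0.1373))] white line @-4mm [0.576  0.0889 0.0924] red front L/R 0.0966
418 112 [0.5766 0.0862 0.0082] [69 71 68]
420 120 [0.5774 0.0864 0.0134] [76 76 73]
422 128 [0.577  0.0867 0.022 ] [78 77 72]
424 136 [0.5771 0.0869 0.0288] [78 80 75]
426 144 [0.5768 0.0871 0.0365] [81 81 76]
428 152 [0.5761 0.0874 0.0448] [50 51 52]

[... 289 characters left out ...]
 70]
444 216 [0.5712 0.0891 0.1016] [179 182 171]
446 224 [0.5721 0.0893 0.1043] [107  78  73]
448 232 [0.5737 0.0894 0.1052] [153  18  13]
450 240 [0.5758 0.0894 0.1052] [142  18  17]
452 248 [0.5766 0.0896 0.1079] [63 67 60]
454 256 [0.5767 0.0897 0.1121] [73 75 69]
456 264 [0.5763 0.0899 0.1172] [43 42 37]
458 272 [0.5771 0.0901 0.1198] [69 71 67]
460 280 [0.5772 0.0902 0.1236] [75 74 71]
462 288 [0.5767 0.0904 0.1287] [37 38 33]
464 296 [0.5774 0.0905 0.1311] [68 71 69]
466 304 [0.5771 0.0907 0.1356] [73 72 69]
468 312 [0.5774 0.0908 0.1387] [120 119 114]
470 320 [0.5784 0.091  0.1403] [180 181 173]
472 328 [0.6505 0.0892 0.0108] [141 141 139]
474 336 [0.6554 0.0893 0.0074] [152 155 145]
```

View pics/w5d.png

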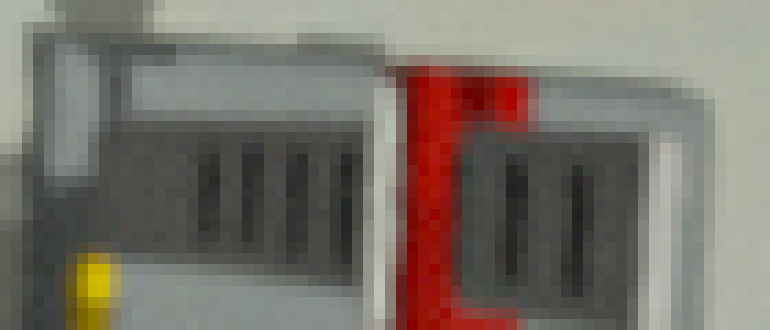

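View pics/s5d.png

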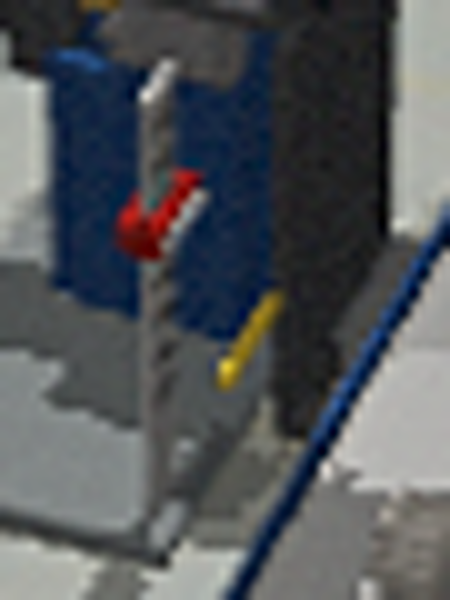

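Run:
```python
from h import *
for p,W in (wcloud('wrist5.npz'),cloud('top0.npz')):
    for x in np.arange(.575,.66,.008):
        k=(abs(W[:,:,0]-x)<.004)&(abs(W[:,:,1]-.008)<.02)&(W[:,:,2]<.25); q=W[k][:,2]; print(x.round(3),len(q),q.max().round(3) if len(q) else '',end=' | ')
    print()
```

```text
0.575 47 0.175 | 0.583 7 0.082 | 0.591 35 0.122 | 0.599 133 0.13 | 0.607 332 0.13 | 0.615 178 0.13 | 0.623 94 0.11 | 0.631 199 0.111 | 0.639 207 0.111 | 0.647 206 0.111 | 0.655 70 0.109 | 
0.575 3 0.172 | 0.583 20 0.127 | 0.591 32 0.135 | 0.599 33 0.133 | 0.607 32 0.13 | 0.615 6 0.131 | 0.623 24 0.112 | 0.631 28 0.112 | 0.639 19 0.118 | 0.647 18 0.113 | 0.655 20 0.108 |
```

Call:
carry_out([
  [0.05, -0.002, 0, 0, -0.06],
  [0.1, -0.002, 0, 0, -0.06],
  [0.111, -0.002, 0, 0, -0.06],
  [0.111, -0.002, 0, 0, -0.06],
  [0.111, -0.002, 0, 0, -0.06],
  [0.111, -0.002, 0, 0, -0.06],
])

```text
time_s: 12.5
tool_pos: [0.5592, 0.0092, 0.3956]
tool_rot: [-180.0, 0.0, -2.3]
force: [-0.1, 0.1, 0.2]
grip_width: 0.0462
```

```bash
python3 -c "
from h import *
shot('wrist',6);shot('side',6)
cv2.imwrite('pics/side6c.png',cv2.resize(cv2.imread('pics/side6.png')[100:300,230:430],None,fx=3,fy=3,interpolation=cv2.INTER_CUBIC))"
```

```text
12.5 [0.5592 0.0092 0.3956] [-1.7996e+02  1.0000e-02 -2.2700e+00] [-0.06  0.13  0.18] 0.04621457090680661
12.55 [0.5592 0.0092 0.3958] [-1.7994e+02 -2.0000e-02 -2.2700e+00] [-0.46 -0.56  0.39] 0.04578741289359772
```

View pics/wrist6.png

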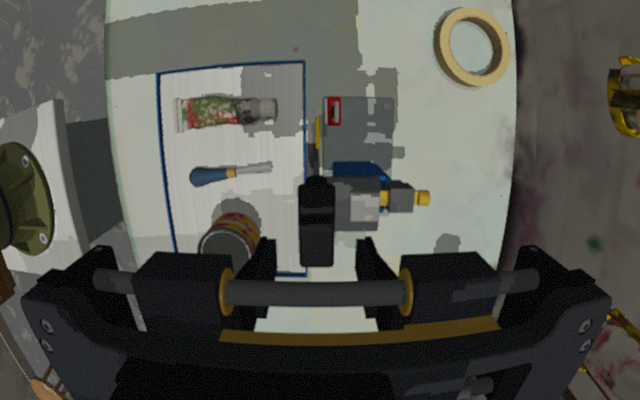

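View pics/side6c.png

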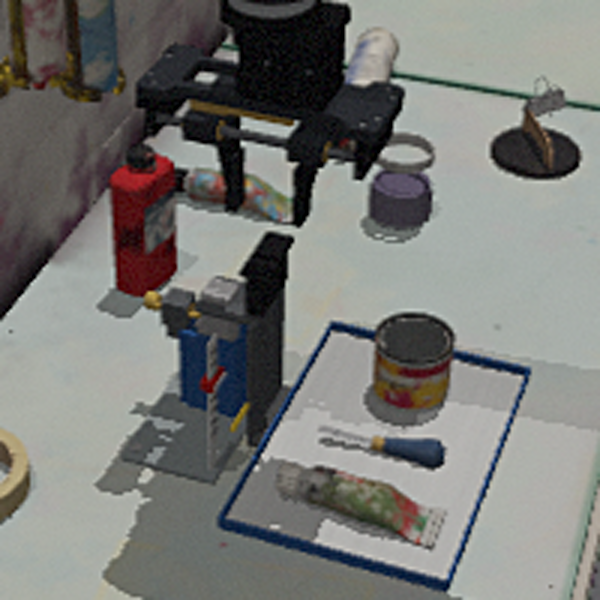

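Wrist view: the handle lip spans (300..334, 178..265), centred between the fingers; pointer and rider are at (318,130) and (334,110). I'll check the position numerically.

Run:
```python
from h import *
p,W=wcloud('wrist6.npz')
s=W[150:280,285:350].reshape(-1,3);q=s[(s[:,2]>.165)&(s[:,2]<.19)];print(len(q),cv2.minAreaRect(q[:,:2].astype(np.float32)*1000),np.median(q[:,2]))
```

```text
3016 ((560.0612182617188, 9.664113998413086), (62.98350524902344, 25.95272445678711), 86.93083953857422) 0.17507451578611974
```

Call:
carry_out([
  [0.001, 0, -0.02, 0, -0.06],
  [0.001, 0, -0.04, 0, -0.06],
  [0.001, 0, -0.06, 0, -0.06],
  [0.001, 0, -0.07, 0, -0.06],
  [0.001, 0, -0.075, 0, -0.06],
  [0.001, 0, -0.075, 0, -0.06],
  [0.001, 0, -0.075, 0, 0.9],
  [0.001, 0, -0.075, 0, 0.9],
  [0.001, 0, -0.075, 0, 0.9],
  [0.001, 0, -0.075, 0, 0.9],
  [0.001, 0, -0.075, 0, 0.9],
  [0.001, 0, -0.075, 0, 0.9],
], grip_force=50)

```text
time_s: 13.8
tool_pos: [0.5602, 0.0094, 0.3208]
tool_rot: [-180.0, 0.2, -2.3]
force: [-5.4, 0.8, 6.2]
grip_width: 0.0236
```

Call:
carry_out([
  [0, 0, 0, 0, 0.9],
  [0, 0, 0, 0, 0.9],
  [0, 0, 0, 0, 0.9],
])

```text
time_s: 14.1
tool_pos: [0.5602, 0.0094, 0.3208]
tool_rot: [-180.0, 0.2, -2.3]
force: [-6.5, 1.0, 5.3]
grip_width: 0.0241
```

Call:
carry_out([
  [0, 0, 0, 0, 0.1],
  [0, 0, 0, 0, 0.1],
  [0, 0, 0, 0, 0.1],
  [0, 0, -0.003, 0, 0.1],
  [0, 0, -0.007, 0, 0.1],
  [0, 0, -0.007, 0, 0.1],
  [0, 0, -0.007, 0, 0.1],
])

```text
time_s: 14.8
tool_pos: [0.5612, 0.0094, 0.3129]
tool_rot: [180.0, 0.0, -2.3]
force: [0.0, 0.1, -0.5]
grip_width: 0.0387
```

Call:
carry_out([
  [0, 0, 0, 0, 0.9],
  [0, 0, 0, 0, 0.9],
  [0, 0, 0, 0, 0.9],
  [0, 0, 0, 0, 0.9],
  [0, 0, 0, 0, 0.9],
  [0, 0, 0, 0, 0.9],
])

```text
time_s: 15.4
tool_pos: [0.5602, 0.0094, 0.3132]
tool_rot: [-180.0, 0.2, -2.3]
force: [-4.0, 0.4, 4.5]
grip_width: 0.025
```

Call:
carry_out([
  [0, 0, 0, 0, 0.9],
  [0, 0, 0, 0, 0.9],
])

```text
time_s: 15.6
tool_pos: [0.5602, 0.0094, 0.3132]
tool_rot: [-180.0, 0.2, -2.3]
force: [-4.7, 0.4, 4.1]
grip_width: 0.0254
```

```bash
python3 -c "
from h import *
shot('side',7)
cv2.imwrite('pics/side7c.png',cv2.resize(cv2.imread('pics/side7.png')[130:270,250:370],None,fx=5,fy=4.2,interpolation=cv2.INTER_CUBIC))"
```

```text
15.6 [0.5602 0.0094 0.3132] [-179.99    0.23   -2.27] [-4.74  0.4   4.07] 0.02539171824769711
```

View pics/side7c.png

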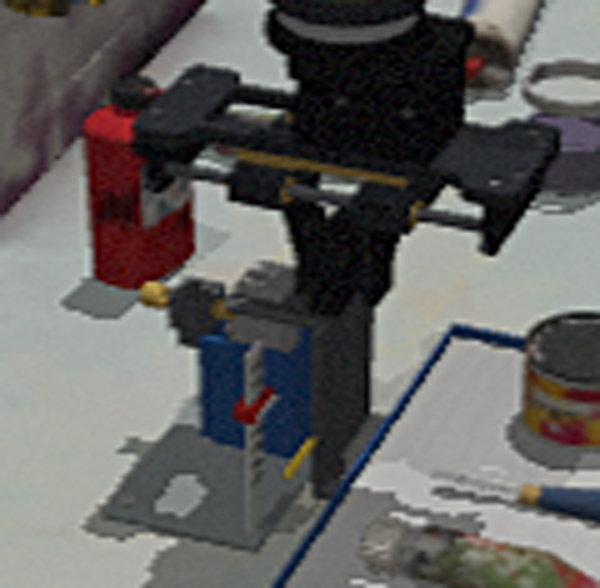

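Call:
carry_out([
  [-0.001, 0, 0.001, 0, 0.9],
  [-0.001, 0, 0.002, 0, 0.9],
  [-0.001, 0, 0.003, 0, 0.9],
  [-0.001, 0, 0.004, 0, 0.9],
  [-0.001, 0, 0.005, 0, 0.9],
  [-0.001, 0, 0.006, 0, 0.9],
], grip_force=60)

```text
time_s: 16.25
tool_pos: [0.5598, 0.0095, 0.3181]
tool_rot: [180.0, 0.1, -2.3]
force: [2.3, 1.3, -16.8]
grip_width: 0.025
```

```bash
python3 -c "
from h import *
shot('side',8)
cv2.imwrite('pics/side8c.png',cv2.resize(cv2.imread('pics/side8.png')[130:270,250:370],None,fx=5,fy=4.2,interpolation=cv2.INTER_CUBIC))"
```

```text
16.25 [0.5598 0.0095 0.3181] [ 1.7997e+02  1.2000e-01 -2.2800e+00] [  2.26   1.33 -16.83] 0.02504144234162339
```

View pics/side8c.png

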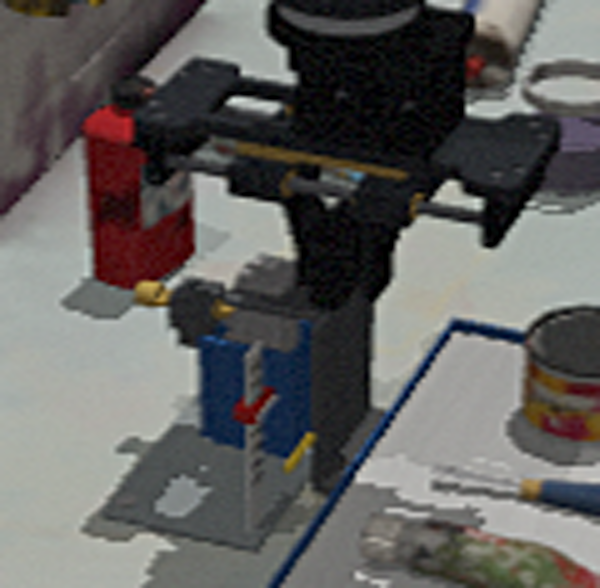

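Call:
carry_out([
  [0, 0, 0.002, 0, 0.9],
  [0, 0, 0.004, 0, 0.9],
  [0, 0, 0.006, 0, 0.9],
  [0, 0, 0.008, 0, 0.9],
  [0, 0, 0.01, 0, 0.9],
  [0, 0, 0.012, 0, 0.9],
  [0, 0, 0.014, 0, 0.9],
  [0, 0, 0.016, 0, 0.9],
  [0, 0, 0.018, 0, 0.9],
  [0, 0, 0.02, 0, 0.9],
  [0, 0, 0.022, 0, 0.9],
  [0, 0, 0.024, 0, 0.9],
  [0, 0, 0.026, 0, 0.9],
  [0, 0, 0.028, 0, 0.9],
  [0, 0, 0.03, 0, 0.9],
  [0, 0, 0.032, 0, 0.9],
  [0, 0, 0.034, 0, 0.9],
  [0, 0, 0.034, 0, 0.9],
])

```text
time_s: 18.1
tool_pos: [0.5599, 0.0094, 0.3536]
tool_rot: [-180.0, 0.1, -2.3]
force: [-7.1, 1.5, -13.0]
grip_width: 0.0251
```

```bash
python3 -c "
from h import *
shot('side',9)
cv2.imwrite('pics/side9c.png',cv2.resize(cv2.imread('pics/side9.png')[130:270,250:370],None,fx=5,fy=4.2,interpolation=cv2.INTER_CUBIC))"
```

```text
18.1 [0.5599 0.0094 0.3536] [-1.7999e+02  9.0000e-02 -2.2800e+00] [ -7.11   1.46 -13.02] 0.025095304306657337
```

View pics/side9c.png

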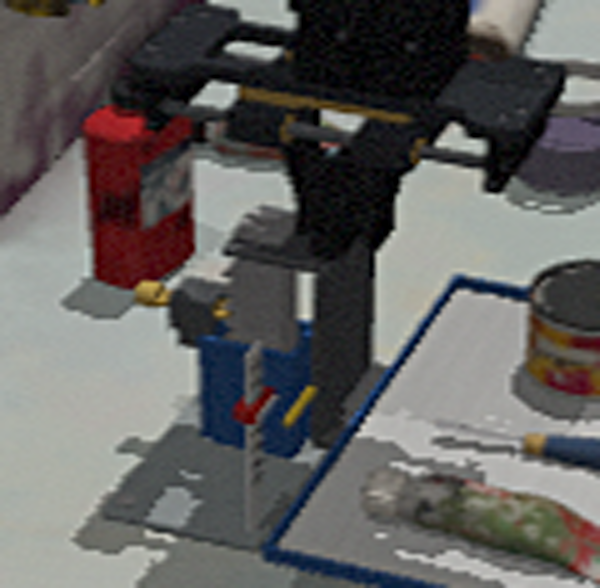

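Call:
carry_out([
  [0, 0, 0.002, 0, 0.9],
  [0, 0, 0.004, 0, 0.9],
  [0, 0, 0.006, 0, 0.9],
  [0, 0, 0.008, 0, 0.9],
  [0, 0, 0.01, 0, 0.9],
  [0, 0, 0.012, 0, 0.9],
  [0, 0, 0.014, 0, 0.9],
  [0, 0, 0.016, 0, 0.9],
  [0, 0, 0.018, 0, 0.9],
  [0, 0, 0.02, 0, 0.9],
  [0, 0, 0.022, 0, 0.9],
  [0, 0, 0.023, 0, 0.9],
  [0, 0, 0.023, 0, 0.9],
])

```text
time_s: 19.45
tool_pos: [0.5599, 0.0094, 0.3766]
tool_rot: [-180.0, 0.1, -2.3]
force: [-6.8, 0.8, -13.8]
grip_width: 0.0248
```

```bash
cat > m.py <<'E'
from h import *
import sys
def meas(tag):
  p,W=cloud(f'side{tag}.npz'); hsv=cv2.cvtColor(p,cv2.COLOR_RGB2HSV)
  z=np.load(f'side{tag}.npz');K,T=z['K'],z['camera_from_world'];o=-T[:3,:3].T@T[:3,3]
  sub=np.zeros((400,640),np.uint8); sub[180:250,292:320]=1
  for nm,m in dict(red=cv2.inRange(hsv,(0,130,80),(8,255,255))|cv2.inRange(hsv,(172,130,80),(180,255,255)),yel=cv2.inRange(hsv,(18,120,90),(35,255,255))).items():
    n,l,s,c=cv2.connectedComponentsWithStats(m*sub)
    for i in range(1,n):
        if s[i,4]>8:
            x0=.5627 if nm=='yel' else .573
            d=T[:3,:3].T@np.array([(c[i][0]-K[0,2])/K[0,0],(c[i][1]-K[1,2])/K[1,1],1]); P=o+d*(x0-o[0])/d[0]
            print(tag,nm,s[i],c[i].round(1),'depth',np.nanmedian(W[l==i],0).round(4),'ray',P.round(4))
for t in sys.argv[1:]: meas(t)
E
python3 -c "
from h import *
shot('side',10)
cv2.imwrite('pics/side10c.png',cv2.resize(cv2.imread('pics/side10.png')[130:270,250:370],None,fx=5,fy=4.2,interpolation=cv2.INTER_CUBIC))"
python3 m.py 0 7 9 10
```

```text
19.45 [0.5599 0.0094 0.3766] [-1.7999e+02  9.0000e-02 -2.2900e+00] [ -6.78   0.83 -13.81] 0.024849426409661445
0 red [297 222   8   9  33] [300.1 226. ] depth [0.5749 0.0963 0.1041] ray [0.573  0.1023 0.1119]
0 yel [307 235   6   9  19] [309.1 239. ] depth [0.5627 0.0666 0.0468] ray [0.5627 0.068  0.0467]
7 red [297 225   6   6  23] [299.3 227.3] depth [0.5763 0.0983 0.1038] ray [0.573  0.1073 0.1121]
7 yel [307 234   6  10  19] [309.3 238.5] depth [0.5622 0.0646 0.0469] ray [0.5627 0.0664 0.047 ]
9 red [297 225   6   6  23] [299.2 227.3] depth [0.5766 0.0981 0.104 ] ray [0.573  0.1084 0.1128]
9 yel [307 222   6   9  21] [309.4 225.9] depth [0.5627 0.0651 0.0876] ray [0.5627 0.0661 0.0871]
10 red [297 224   7   7  24] [299.3 227.2] depth [0.5765 0.098  0.1036] ray [0.573  0.1073 0.1124]
10 yel [307 214   6  10  21] [309.4 218.5] depth [0.5631 0.0645 0.1098] ray [0.5627 0.0658 0.1098]
```

View pics/side10c.png

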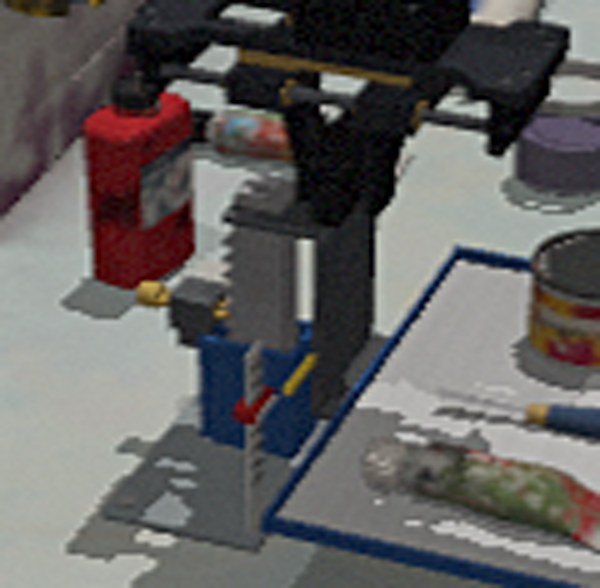

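Call:
carry_out([
  [0, 0, -0.001, 0, 0.9],
  [0, 0, -0.002, 0, 0.9],
  [0, 0, -0.003, 0, 0.9],
  [0, 0, -0.0035, 0, 0.9],
  [0, 0, -0.0035, 0, 0.9],
])

```text
time_s: 20.0
tool_pos: [0.5598, 0.0094, 0.3741]
tool_rot: [-180.0, 0.1, -2.3]
force: [-8.6, 1.5, -9.8]
grip_width: 0.0249
```

Call:
carry_out([
  [0, 0, -0.0005, 0, 0.9],
  [0, 0, -0.001, 0, 0.9],
  [0, 0, -0.001, 0, 0.9],
  [0, 0, -0.001, 0, 0.9],
])

```text
time_s: 20.4
tool_pos: [0.5598, 0.0093, 0.3734]
tool_rot: [-179.9, 0.1, -2.3]
force: [-11.3, 1.2, -7.5]
grip_width: 0.025
```

```bash
python3 -c "
from h import *
shot('side',11)"
python3 m.py 11
```

```text
20.4 [0.5598 0.0093 0.3734] [-1.7995e+02  6.0000e-02 -2.2900e+00] [-11.28   1.21  -7.52] 0.02502541077544302
11 red [297 224   7   7  24] [299.3 227.2] depth [0.5765 0.0992 0.1045] ray [0.573  0.1073 0.1124]
11 yel [307 216   6   9  20] [309.3 219.8] depth [0.5631 0.0642 0.106 ] ray [0.5627 0.0668 0.1067]
```

Resting on notch 5. Release and rise clear.

Call:
carry_out([
  [0, 0, 0, 0, 0.3],
  [0, 0, 0, 0, 0.1],
  [0, 0, 0, 0, 0.0],
  [0, 0, 0, 0, -0.05],
  [0, 0, 0, 0, -0.05],
  [0, 0, 0.01, 0, -0.05],
  [0, 0, 0.03, 0, -0.05],
  [0, 0, 0.06, 0, -0.05],
  [0, 0, 0.09, 0, -0.05],
  [0, 0, 0.09, 0, -0.05],
  [0, 0, 0.09, 0, -0.05],
])

```text
time_s: 21.55
tool_pos: [0.5605, 0.0092, 0.4633]
tool_rot: [-180.0, -0.2, -2.3]
force: [-0.0, 0.2, -0.3]
grip_width: 0.0454
```

```bash
python3 -c "
from h import *
shot('side',12);shot('wrist',12)
cv2.imwrite('pics/side12c.png',cv2.resize(cv2.imread('pics/side12.png')[110:310,240:440],None,fx=3,fy=3,interpolation=cv2.INTER_CUBIC))"
python3 m.py 12
python3 - <<'E'
from h import *
p,W=wcloud('wrist12.npz');hsv=cv2.cvtColor(p,cv2.COLOR_RGB2HSV)
s=np.zeros((400,640),np.uint8);s[70:200,280:380]=1
for nm,m in dict(red=cv2.inRange(hsv,(0,130,80),(8,255,255))|cv2.inRange(hsv,(172,130,80),(180,255,255)),yel=cv2.inRange(hsv,(20,140,90),(35,255,255))).items():
    n,l,st,c=cv2.connectedComponentsWithStats((m>0).astype(np.uint8)*s)
    for i in range(1,n):
        if st[i,4]>8: q=W[l==i];print(nm,st[i],np.nanmedian(q,0).round(4))
E
```

```text
21.55 [0.5605 0.0092 0.4633] [-1.7997e+02 -1.7000e-01 -2.2900e+00] [-0.05  0.17 -0.34] 0.0454223906147368
21.6 [0.5603 0.0093 0.462 ] [-1.7999e+02 -4.0000e-02 -2.2800e+00] [-0.45 -0.18 -1.02] 0.04596242095318582
12 red [297 224   7   7  24] [299.3 227.2] depth [0.5762 0.0984 0.1041] ray [0.573  0.1073 0.1124]
12 yel [307 216   6   9  20] [309.3 219.8] depth [0.5627 0.0667 0.1071] ray [0.5627 0.0668 0.1067]
red [324  99  10  23 128] [0.5761 0.0907 0.1051]
yel [314 117   4  31  94] [0.5635 0.0647 0.1078]
```

View pics/side12c.png

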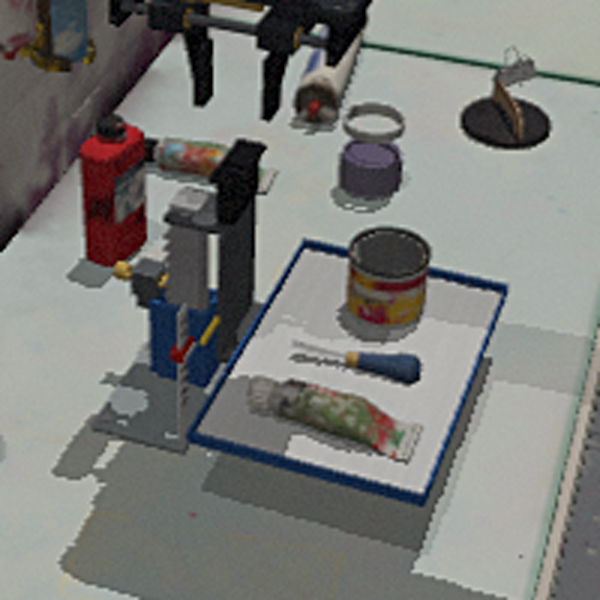

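View pics/wrist12.png

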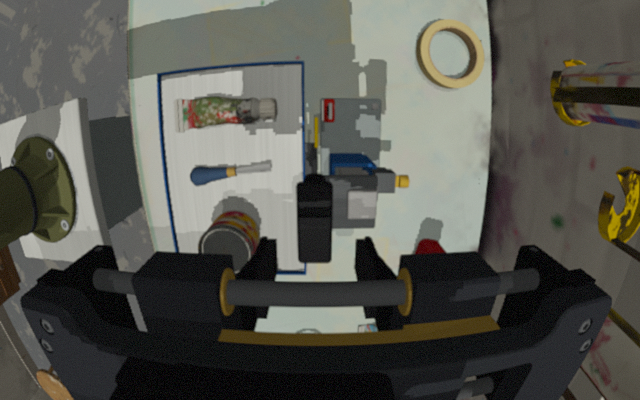

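```bash
python3 -c "
from h import *
print(env.sign_off())"
```

```text
the job is handed in; nothing more can be done
None
```

I put ink tube A and ink tin A into the tray beside the blue gouge already there. I then raised the tray by the handle to the fifth notch (about 60 mm), let go, moved clear and handed the job in at about 22 s.

- **Kit:** the last pictures show the tin standing and the tube and gouge lying on the tray floor. I did not touch the spare tin, tube and gouge.
- **Height:** the pointer rests about 6 mm above the rider's white line. One notch lower would have been about 6 mm below it, so this is the first notch that qualifies. The line sits at z ≈ 0.100–0.102 m and the pointer at ≈ 0.106 m, measured from the wrist and side depth and the scale ticks.
- **Rider and bystanders:** the rider's position stayed the same within measurement noise. The jar, solvent can and tape looked undisturbed in the last pictures, by eye.

Two readings disagreed with what I expected:

- **Handle grip:** the pinch closed at about 25 mm instead of the paddle's 18 mm, so the fingers probably held the lip. Measured from the pointer, the lift still followed the arm without slipping.
- **Rider height:** a side-camera estimate for the rider that assumed its distance came out higher, at about 0.112 m. I did not rely on it because the depth readings and ticks agreed with each other. If it were right, the pointer would be below the line.

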